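Hang the cassette caddy on the stand's keyhole stud

ROBOT

A 7-joint arm with a two-finger parallel gripper is mounted at the origin on a cart in front of the work surface, level with it; the furniture and walls round the work are solid. World frame = base frame: x ahead of the robot, y to its left, z up, the work surface at z = 0. Lengths are in m, angles in rad, forces in N, time in s.
With the tool pointing down it reaches from about 0.425 to 0.875 m from the base axis. Payload 8.4 kg.
Tool frame: the origin (TCP) lies at the very end of the fingers, on their centre line; the grasp point (between the pads) lies 19 mm behind it; x points along the fingers, y is the direction in which the jaws open and shut, and the axes are right-handed (so a half turn about x gives the same grasp; the last joint's range is limited). The gripper opens to 85 mm and grips with 20 to 120 N. Pads are 22 mm wide; open, the fingers measure 114 mm over their backs; the gripper's body (76 mm by 85 mm) begins 54 mm behind the grasp point. The pads swing forward as they close: fully open they stand 13 mm farther back than shut.
Start: joints at [1.136, 0.333, 0.04, 1.465, -0.013, 1.343, -0.059], TCP at [0.214, -0.614, 0.231] pointing down, gripper open.
Joint ranges: [-2.58, 2.58], [-0.38, 2.09], [-1.3, 1.39], [0.25, 2.4], [-1.5, 4.64], [0.08, 2.09], [-2.65, 2.65]. Speed limits (rad/s): [2.22, 2.22, 2.79, 2.79, 3.14, 3.14, 3.14].

INTERFACE

Orientations are given as [roll, pitch, yaw] about the fixed x, y, z axes, in that order (R = Rz(yaw) Ry(pitch) Rx(roll)).
In Python, from station import arm, cams, ticket gives the robot as it stands.
- The arm moves only by the tool send_rows, never from a script. Its argument "commands" is a list of rows, each a list of 3 entries, a list of its own where there are three numbers: the closure, from 0 (fully open) to 1 (shut), then the shift along the tool's x, y, z in mm, then the turn, a rotation vector about the tool's x, y, z in rad. In form: [[gripper, [tx, ty, tz], [rx, ry, rz]], ...]. A call has 1 to 12 rows; each row shifts and turns the commanded pose from where the row before left it, along the tool's axes as they then stand; what a row does not reach is not made up. A row lasts 1/8 s, in which the tool goes at most 62.5 mm and 10.7 degrees, less where a joint would pass 70% of its speed; a pose out of reach is approached as far as the arm can. A call with a gripper value outside its range is refused whole. The fingers move at their own pace and stop on an object; "newtons" is the grip in N (left out, the last holds). Time passes only in rows, so rows that do not move let the fingers close. It gives the time, the measured TCP pose, the force and the opening at its end, in the units of the state.
- arm.observe(): the state, without advancing time (a new reading comes with each control period).
- cams.get_image(name): name is "side" or "top" or "wrist"; returns (picture, depth): 384x512x3 uint8, red, green, blue; 384x512 float32, m along the optical axis (not along the pixel's ray), 0 where there is no reading.
- cams.camera_params(name): a dict with "camera_matrix" (3x3 intrinsics, pixels), "rvec" (rotation vector, rad) and "tvec" (3), from world to camera coordinates, as OpenCV has them; the wrist camera has in their place "T_tool_cam" (4x4, takes a point from camera to tool coordinates, whose origin is the TCP and whose axes are the tool frame's). Camera axes: x right, y down, z forward; pixel columns grow to the right and rows downward; lengths in m; the calibration is good to about 2 mm. A picture is of the moment at which its call begins: read the wrist's pose just before it. camera_params takes no time and is no camera call.
- ticket.finish_job(): hands the job in, once; it reports no verdict.
The state is a dict: "time": time; "joint_pos": joint angles; "qvel": joint speeds; "effort": joint torques, N m; "tool_pos": TCP position; "ee_rot": TCP orientation; "ft_force": force on the tool from outside, world axes, zero at the start; "wrist_torque": the same for the moment, N m; "gripper_width": finger opening in m.
Only numpy, scipy, OpenCV 4.12 (cv2) and the standard library are available. Lean on these libraries where they do the work, as an engineer would, in place of code of your own. Each camera call takes 0.05 s, during which the arm holds its last target. There are 200 camera calls.

TASK

Hang the white caddy on the bench stand by its keyhole: feel for the brass stud (its height on the stand is only roughly known), press the large end of the keyhole over the stud head and on against the sprung rubber pad, then, still pressing, slide the caddy down until it sits firmly on the stud's orange sprung saddle, and let go so that the pad clamps it upright there. Press gently: never push the stud, the pad or the saddle to the end of its spring travel, and leave the dropper bottle, the beaker and the green coverslip box where they are.

Things in the scene. Friction and masses are not known exactly. Their poses are not given: they have to be found in the camera images.
- caddy_grip (a point): Centre of the loose white caddy's blue grip block: 36 mm (x) x 24 mm (y) x 40 mm (z), gripped from above across its y sides. The caddy (0.25 kg) stands upright; x points from its front to its back, y along its width, z up. Underside 132 mm below this point. Backplate 90 mm wide, 6 mm thick, 142 mm tall; its back face is 28 mm behind (+x) this point.
- caddy_bin (a point): Middle of the front edge of the caddy's open bin (90 mm wide, 36 mm tall, in front of the plate's foot): 30 mm in front (-x) of caddy_grip, 96 mm below it.
- caddy_key (a point): Centre of the keyhole's large round end (24 mm diameter, through the plate), on the plate's back face: 28 mm behind (+x) and 54 mm below caddy_grip. From it a slot 11 mm wide runs up and ends 28 mm above this point. The plate is plain below the hole.
- stand: Fixed bench stand. Origin on the bench, on the centre line, in the plane of the front face of its rubber pad at rest. x points into the stand (the direction to press), y along its width, z up. Slotted aluminium column 76 mm wide, 220 mm tall; grey base plate 140 x 130 x 12 mm from 25 mm in front of the origin to 115 mm behind. Pad: two black strips, 66 mm wide overall, 112 to 212 mm above the bench.
- stud_range (a point): Middle of the range in which the brass stud is clamped, 170 mm above the stand's origin, in the pad's rest plane. The stud is on the centre line but up to 12 mm higher or lower than this point; its height is not given and must be felt or seen. Head: 20 mm diameter, bevelled rims, front face 7.5 mm and back face 3 mm in front (-x) of this plane; neck 6.6 mm diameter.
- stud (a joint): How far the sprung stud is pushed in (m): 0 at rest, end of travel 0.005, must stay below 0.0045. Takes 2 N to start, then 4 N per mm. Pulled forward it does not move.
- pad (a joint): How far the sprung rubber pad is pushed in (m): 0 at rest, end of travel 0.010, must stay below 0.009. 3 N to start, then 1 N per mm. The plate passes behind the stud head only with the pad in by more than 3 mm; 5 to 6 mm is good. On letting go the pad clamps the plate against the back of the head and reads about 0.003.
- saddle (a joint): How far the orange sprung saddle on the stud's neck (top 9 mm above the stud's centre at rest) is pushed down (m): 0 at rest, end of travel 0.006, must stay below 0.0055; 1.5 N to start, then 1.5 N per mm. The slot's upper end meets it when caddy_key is 19 mm below the stud's centre. More than 0.002 after letting go is home; aim for 0.0035. The pad's grip keeps the caddy where it is left.
- dropper_bottle: Small dropper bottle with pink contents and black rubber bulb, 43 mm diameter, 110 mm tall, loose, beside the stand. Origin: centre of its underside. Leave alone.
- glass_beaker: Clear beaker, 63 mm diameter, 76 mm tall, loose, on the other side of the stand. Origin: centre of its underside. Leave alone.
- coverslips: Flat green box of coverslips, 46 x 62 x 16 mm, loose. Origin: centre of its underside. Leave alone.
There are look-alikes about, which are no part of the job. What is shaped like the part that bears caddy_grip but brown is not meant.

How it is judged:
By the outcome, as a careful person would: the job done as asked, in the order asked, and still so for the second after the job is handed in, with the robot touching nothing.
It also fails if it takes over 69 s, if anything falls off the work surface, if the arm or the gripper's body presses on something with over 40 N, if the wrist force passes 120 N, or if a joint passes its speed limit or range.

## Working session

There is one attempt and no reset: what is moved stays moved. The work goes in short steps, Python scripts to look and compute and a tool call to move; the robot and the scene stay as the last step left them, time stands still between calls to the robot, and variables do not carry over. Pictures are saved under pics/ and viewed, on a budget of 10 in all, crops included, one or two more only if the job needs it, and the job is handed in when it is done.

Besides the shell and the picture viewer there is one more tool, called after ">>>" as name(argument=value, ...), one argument or row to a line, values as JSON. send_rows: Moves the arm, as the interface text tells. Its arguments: {"type":"object","properties":{"commands":{"type":"array"},"newtons":{"type":"number"}},"required":["commands"]}

```bash
mkdir -p pics; ls; cat > h.py <<'E'
import numpy as np, cv2
from scipy.spatial.transform import Rotation as R
from station import arm, cams, ticket
def pose(s=None):
    s=s or arm.observe(); T=np.eye(4); T[:3,:3]=R.from_euler('xyz',s['ee_rot']).as_matrix(); T[:3,3]=s['tool_pos']; return T
def camT(name):
    """world_from_cam, K"""
    p=cams.camera_params(name); K=np.array(p['camera_matrix'])
    if 'T_tool_cam' in p: return pose()@np.array(p['T_tool_cam']),K
    T=np.eye(4);T[:3,:3]=cv2.Rodrigues(np.array(p['rvec'],float))[0];T[:3,3]=np.ravel(p['tvec']);return np.linalg.inv(T),K
def cloud(d,T,K):
    v,u=np.mgrid[:d.shape[0],:d.shape[1]]
    P=np.stack([(u-K[0,2])/K[0,0]*d,(v-K[1,2])/K[1,1]*d,d],-1)
    return P@T[:3,:3].T+T[:3,3]
def grab(name):
    T,K=camT(name); im,d=cams.get_image(name); X=cloud(d,T,K); np.savez(f'{name}.npz',im=im,d=d,X=X,T=T,K=K); return im,d,X
E
python3 - <<'E'
from h import *
ims=[]
for n in('top','side'):
    im,d,X=grab(n); ims.append(im); T,K=camT(n); print(n,T.round(3).tolist(),K[0,0])
o=np.hstack(ims); cv2.imwrite('pics/a.png',cv2.resize(ims[0],(800,600))[:,:,::-1]); cv2.imwrite('pics/b.png',cv2.resize(ims[1],(800,600))[:,:,::-1])
s=arm.observe();print(s)
E
```

```text
pics
top [[-0.025, -0.997, 0.07, 0.443], [-1.0, 0.024, -0.006, 0.012], [0.004, -0.071, -0.997, 1.246], [0.0, 0.0, 0.0, 1.0]] 419.5340744970307
side [[1.0, 0.024, 0.007, 0.503], [0.003, -0.42, 0.908, -0.785], [0.024, -0.907, -0.42, 0.514], [0.0, 0.0, 0.0, 1.0]] 366.1508629989066
{'time': 0.1, 'joint_pos': array([ 1.1357915 ,  0.33387645,  0.03986559,  1.46615854, -0.01341598,
        1.34331951, -0.05851374]), 'qvel': array([-5.02195374e-05, -1.32651312e-03, -1.62631995e-03, -1.99691313e-03,
        7.67986587e-04, -1.41115244e-03,  1.79204257e-03]), 'effort': array([ 2.97305931e-03, -6.60018110e+01,  1.36913672e+00, -4.06472039e+01,
        1.69982587e-02,  8.91699427e-03, -9.14223364e-08]), 'tool_pos': array([ 0.21404538, -0.61331241,  0.23049858]), 'ee_rot': array([-1.5153777 ,  1.56930036,  1.96199443]), 'ft_force': array([-0.8315477 , -0.1762205 ,  0.02552964]), 'wrist_torque': array([ 0.0111834 , -0.056283  , -0.00168827]), 'gripper_width': 0.08547894745295011}
```

View pics/a.png

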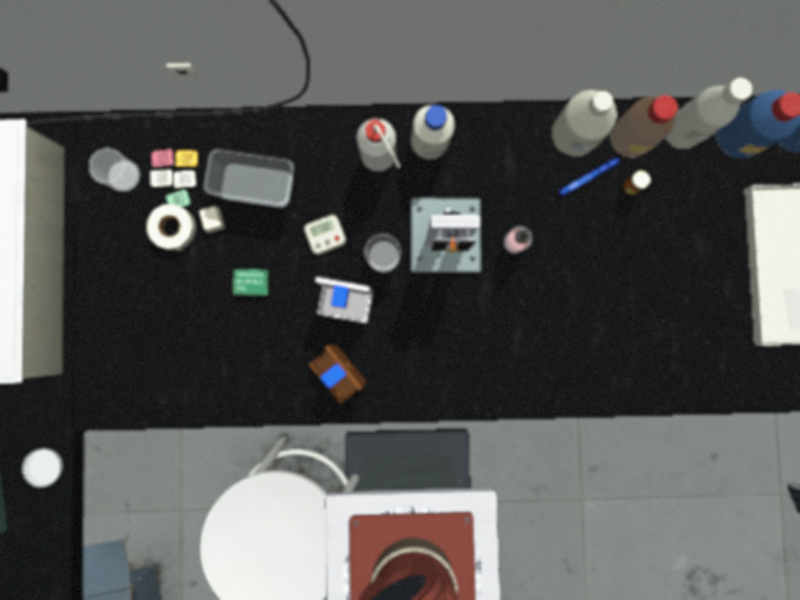

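View pics/b.png

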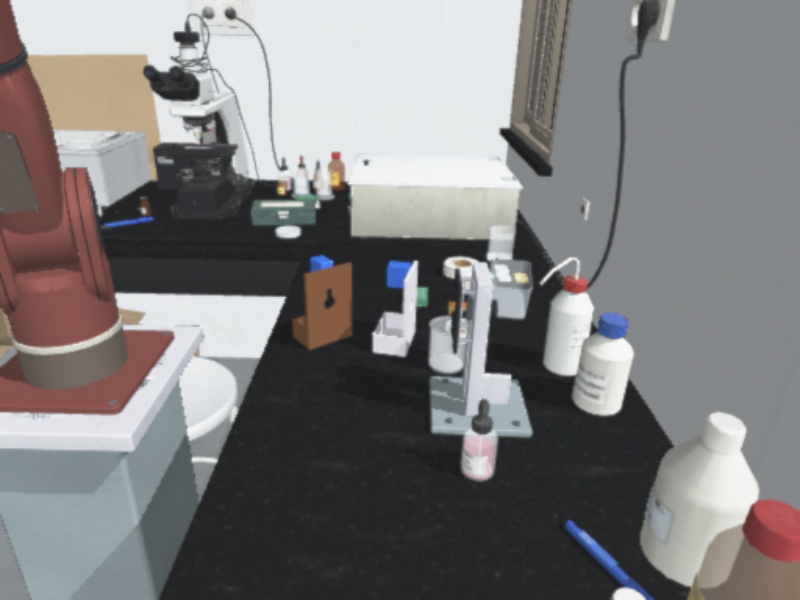

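White caddy (blue grip at 341,296, white plate edge behind at 342,284) versus brown look-alike (335,376). The white one is meant. The stand is at (446,235), the bottle at (517,239), the beaker at (382,252) and the green box at (250,282). Next I measure them and make an enlarged crop.

```bash
cat > m.py <<'E'
from h import *
a=np.load('top.npz'); im,X=a['im'],a['X']; hsv=cv2.cvtColor(im,cv2.COLOR_RGB2HSV)
H,S,V=[hsv[...,i].astype(int) for i in range(3)]
win=lambda u0,u1,v0,v1:(lambda m:(m.__setitem__((slice(int(v0*.64),int(v1*.64)),slice(int(u0*.64),int(u1*.64))),True),m)[1])(np.zeros(H.shape,bool))
def rect(name,m):
    P=X[m]; r=cv2.minAreaRect((P[:,:2]*1000).astype(np.float32)); print(name,m.sum(),'z med/max',np.median(P[:,2]).round(4),P[:,2].max().round(4),'rect mm',np.round(r[0],1),np.round(r[1],1),round(r[2],1),'med',np.median(P,0).round(4))
W=win(300,385,265,335)
rect('blue',W&(H>100)&(H<125)&(S>120)&(X[...,2]>.14))
rect('plate',W&(S<60)&(X[...,2]>.12))
rect('bin',W&(S<60)&(X[...,2]>.03)&(X[...,2]<.07))
Wst=win(400,490,190,280)
rect('base',Wst&(X[...,2]>.006)&(X[...,2]<.018))
rect('coltop',Wst&(X[...,2]>.2))
rect('orange',Wst&(H>5)&(H<22)&(S>120))
rect('bottle',win(495,540,220,262)&(X[...,2]>.02))
rect('beaker',win(360,405,230,275)&(X[...,2]>.03))
rect('green',win(225,275,262,305)&(H>60)&(H<90)&(S>90))
b=np.load('side.npz'); im2,X2=b['im'],b['X']; h2=cv2.cvtColor(im2,cv2.COLOR_RGB2HSV)
c=im2[160:280,180:350]; c2=im[160:270,190:360]
cv2.imwrite('pics/c.png',np.vstack([cv2.resize(c2,(510,298),interpolation=cv2.INTER_CUBIC),cv2.resize(c,(425,300),interpolation=cv2.INTER_CUBIC)[:,:] if 0 else cv2.resize(c,(510,302),interpolation=cv2.INTER_CUBIC)])[:,:,::-1])
m=(h2[...,0]>5)&(h2[...,0]<30)&(h2[...,1]>110)&(X2[...,0]>.6)&(X2[...,0]<.8)&(np.abs(X2[...,1]+.06)<.1)
v,u=np.nonzero(m)
for k in range(0,len(u),2): print(u[k],v[k],im2[v[k],u[k]],X2[v[k],u[k]].round(3))
E
python3 m.py
```

```text
blue 118 z med/max 0.1516 0.1563 rect mm [512.3 110.3] [23.9 32.8] 77.9 med [0.512  0.1104 0.1516]
plate 107 z med/max 0.1421 1.2461 rect mm [504.9  73.8] [167.6  50.1] 61.7 med [0.532  0.0995 0.1421]
bin 98 z med/max 0.0369 0.0685 rect mm [528.2  99.9] [103.  102.8] 77.3 med [0.5022 0.1058 0.0369]
base 1310 z med/max 0.0119 0.0178 rect mm [627.3 -70.8] [152.4 153.2] 88.8 med [ 0.6197 -0.0697  0.0119]
coltop 400 z med/max 0.2187 1.2461 rect mm [535.6 -56.1] [ 78.2 215.7] 73.6 med [ 0.6161 -0.0782  0.2187]
orange 25 z med/max 0.1743 0.177 rect mm [600.  -82.4] [10.5 37.2] 83.8 med [ 0.5897 -0.0806  0.1743]
bottle 210 z med/max 0.0605 0.1112 rect mm [ 616.1 -213.1] [41.5 40.6] 39.2 med [ 0.6127 -0.2084  0.0605]
beaker 147 z med/max 0.0727 1.2461 rect mm [535.4  39.5] [ 61.9 182.5] 88.0 med [0.6077 0.0367 0.0727]
green 377 z med/max 0.0152 1.2461 rect mm [518.2 167.4] [339.4  64.6] 75.0 med [0.5493 0.2878 0.0152]
297 193 [154  98  66] [ 0.602 -0.08   0.175]
297 194 [195 117  70] [ 0.602 -0.083  0.174]
296 195 [201 138 101] [ 0.6   -0.082  0.172]
298 195 [155  99  68] [ 0.604 -0.084  0.172]
297 196 [190 127  79] [ 0.603 -0.082  0.169]
297 197 [174 142  94] [ 0.603 -0.081  0.166]
```

View pics/c.png

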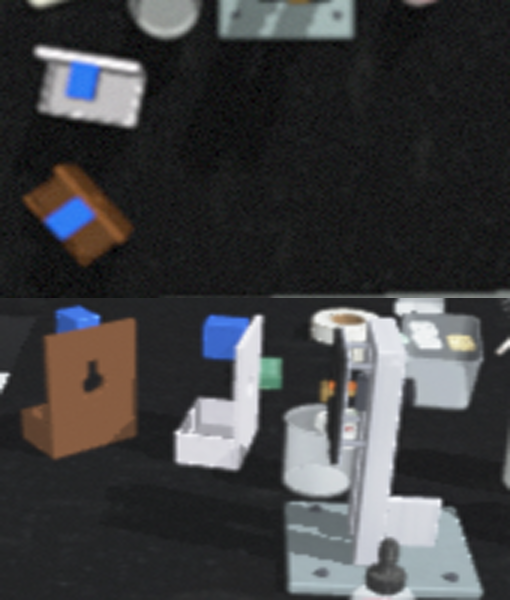

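```bash
cat > m2.py <<'E'
from h import *
a=np.load('top.npz'); im,X=a['im'],a['X']
def cc(name,m,k=3):
    n,l,st,_=cv2.connectedComponentsWithStats(m.astype(np.uint8)); i=1+st[1:,4].argmax(); P=X[l==i]
    P=P[P[:,2]<.3]; r=cv2.minAreaRect((P[:,:2]*1000).astype(np.float32)); print(name,len(P),P[:,2].mean().round(4),np.round(r[0],1),np.round(r[1],1),round(r[2],1)); return P
near=(abs(X[...,0]-.63)<.1)&(abs(X[...,1]+.075)<.1)
cc('base',near&(abs(X[...,2]-.012)<.004)); 
P=cc('top',near&(abs(X[...,2]-.219)<.004)); 
q=P[:,:2]-P[:,:2].mean(0); print('pca',np.degrees(np.arctan2(*np.linalg.svd(q,full_matrices=False)[2][0])), P.min(0).round(4),P.max(0).round(4))
P=X[near&(X[...,2]>.13)&(X[...,2]<.214)&(X[...,0]<.61)]
print(P[np.argsort(P[:,2])][::3].round(4).tolist())
g=X[(abs(X[...,0]-.512)<.05)&(abs(X[...,1]-.11)<.08)&(abs(X[...,2]-.142)<.003)&(X[...,0]>.52)]; g=g[:,:2]
q=g-g.mean(0); print('plate',len(g),g.mean(0),np.degrees(np.arctan2(*np.linalg.svd(q,full_matrices=False)[2][0])))
print(pose().round(3).tolist()); print(cams.camera_params('wrist'))
E
python3 m2.py
cat >> h.py <<'E'
def goal(x,y,z,yaw,pitch=0):
    """tool down, jaw (tool y) along world y turned by yaw(deg); pitch tips tool x forward (+x of yawed frame)"""
    c=np.radians
    Rz=R.from_euler('z',yaw,degrees=True).as_matrix()
    D=R.from_euler('y',-pitch,degrees=True).as_matrix()
    B0=np.array([[0,0,1],[0,1,0],[-1,0,0]],float)  # tool x=-z, y=+y, z=+x
    T=np.eye(4);T[:3,:3]=Rz@D@B0;T[:3,3]=x,y,z;return T
def delta(G,P=None):
    P=pose() if P is None else P
    M=P[:3,:3].T@G[:3,:3]; best=R.from_matrix(M).as_rotvec()
    print('pure-shift (cur tool axes) mm',(P[:3,:3].T@(G[:3,3]-P[:3,3])*1000).round(1),'| in goal axes',(G[:3,:3].T@(G[:3,3]-P[:3,3])*1000).round(1),'turn',best.round(4))
E
python3 -c "
from h import *
delta(goal(.512,.110,.25,-12))
delta(goal(.512,.110,.25,168))"
```

```text
base 1186 0.012 [633.7 -82.5] [128.6 138.8] 88.5
top 235 0.2197 [622.2 -80.5] [74.5 18.3] 88.8
pca -178.5083191716516 [ 0.6124 -0.1179  0.2151] [ 0.6319 -0.0431  0.2229]
[[0.609, -0.1038, 0.1301], [0.5948, -0.0893, 0.137], [0.5893, -0.0594, 0.144], [0.5891, -0.0567, 0.1457], [0.5881, -0.0962, 0.1463], [0.5878, -0.1041, 0.1472], [0.5887, -0.0618, 0.1477], [0.5889, -0.0486, 0.1489], [0.5813, -0.079, 0.1609], [0.5886, -0.0921, 0.1624], [0.5895, -0.0504, 0.1632], [0.5893, -0.0556, 0.1643], [0.5882, -0.0945, 0.165], [0.5808, -0.0734, 0.1659], [0.5887, -0.0658, 0.1665], [0.5877, -0.1047, 0.1668], [0.5874, -0.1096, 0.1686], [0.5983, -0.0814, 0.1697], [0.5853, -0.0731, 0.1713], [0.5876, -0.0783, 0.1721], [0.5824, -0.0729, 0.1735], [0.6057, -0.0735, 0.1738], [0.595, -0.0835, 0.1742], [0.5924, -0.0834, 0.1743], [0.608, -0.0787, 0.1749], [0.5897, -0.0832, 0.1753], [0.5846, -0.0779, 0.1756], [0.6078, -0.0812, 0.1759], [0.5896, -0.078, 0.1765], [0.5903, -0.0472, 0.1769], [0.6049, -0.0835, 0.1773], [0.6075, -0.0732, 0.179], [0.6071, -0.086, 0.1798], [0.6097, -0.0757, 0.1812], [0.6044, -0.0755, 0.1
[... 1267 characters left out ...]
  , 265.65594738, 195.98301329],
       [  0.        ,   0.        ,   1.        ]]), 'T_tool_cam': array([[-3.72213566e-08, -3.19950103e-01,  9.47434394e-01,
        -1.43120254e-01],
       [ 9.99998880e-01,  1.41815324e-03,  4.78951893e-04,
        -3.80777231e-04],
       [-1.49684786e-03,  9.47433333e-01,  3.19949745e-01,
        -8.22010456e-02],
       [ 0.00000000e+00,  0.00000000e+00,  0.00000000e+00,
         1.00000000e+00]])}
pure-shift (cur tool axes) mm [ -18.7 -584.8 -519.6] | in goal axes [-19.5 769.5 141.1] turn [-2.5964e+00 -1.9000e-03  6.0000e-04]
pure-shift (cur tool axes) mm [ -18.7 -584.8 -519.6] | in goal axes [ -19.5 -769.5 -141.1] turn [5.452e-01 5.000e-04 1.400e-03]
```

The stand's pad plane sits at about (0.5887, -0.081) with yaw about -1.5°. Its pad face (0.5885) and its base rectangle (129 x 139 mm) agree. The stud centre looks to be at z of about 0.1655. The caddy grip is at (0.512, 0.110, 0.132) with yaw -12°. I'll stop in front of the stand for a close look on the way to the caddy.

```bash
cat >> h.py <<'E'
def rows(G,n,g=0,polar=False,lastturn=None,P=None):
    P=pose() if P is None else P; p0,p1=P[:3,3],G[:3,3]
    rv=R.from_matrix(P[:3,:3].T@G[:3,:3]).as_rotvec() if lastturn is None else np.array(lastturn)
    C=P.copy()
    for i in range(1,n+1):
        s=i/n
        if polar:
            r=[np.hypot(*q[:2]) for q in(p0,p1)]; a=[np.arctan2(q[1],q[0]) for q in(p0,p1)]
            rr=r[0]+s*(r[1]-r[0]); aa=a[0]+s*(a[1]-a[0]); p=np.array([rr*np.cos(aa),rr*np.sin(aa),p0[2]+s*(p1[2]-p0[2])])
        else: p=p0+s*(p1-p0)
        t=(C[:3,:3].T@(p-C[:3,3])*1000).round(1); w=(rv/n).round(4)
        print([g,t.tolist(),w.tolist()],end=',')
        C[:3,3]+=C[:3,:3]@t/1000; C[:3,:3]=C[:3,:3]@R.from_rotvec(w).as_matrix()
    print('\nend',C[:3,3].round(4),R.from_matrix(C[:3,:3].T@G[:3,:3]).as_rotvec().round(4)); return C
E
python3 -c "
from h import *
G=goal(.45,-.075,.27,-1.5); delta(G); rows(G,18,polar=True)"
```

```text
pure-shift (cur tool axes) mm [ -38.9 -430.6 -400.2] | in goal axes [-39.5 544.3 221.8] turn [-2.7796e+00 -2.1000e-03  5.0000e-04]
[0, [-2.2, -11.9, -37.9], [-0.1544, -0.0001, 0.0]],[0, [-2.2, -8.2, -38.3], [-0.1544, -0.0001, 0.0]],[0, [-2.1, -4.7, -38.3], [-0.1544, -0.0001, 0.0]],[0, [-2.2, -1.3, -37.9], [-0.1544, -0.0001, 0.0]],[0, [-2.2, 2.2, -37.2], [-0.1544, -0.0001, 0.0]],[0, [-2.2, 5.4, -36.3], [-0.1544, -0.0001, 0.0]],[0, [-2.2, 8.5, -35.1], [-0.1544, -0.0001, 0.0]],[0, [-2.2, 11.4, -33.6], [-0.1544, -0.0001, 0.0]],[0, [-2.1, 14.2, -31.8], [-0.1544, -0.0001, 0.0]],[0, [-2.2, 16.6, -30.0], [-0.1544, -0.0001, 0.0]],[0, [-2.2, 18.8, -27.9], [-0.1544, -0.0001, 0.0]],[0, [-2.2, 20.9, -25.6], [-0.1544, -0.0001, 0.0]],[0, [-2.2, 22.7, -23.3], [-0.1544, -0.0001, 0.0]],[0, [-2.2, 24.1, -20.7], [-0.1544, -0.0001, 0.0]],[0, [-2.2, 25.4, -18.2], [-0.1544, -0.0001, 0.0]],[0, [-2.1, 26.4, -15.6], [-0.1544, -0.0001, 0.0]],[0, [-2.2, 27.1, -13.0], [-0.1544, -0.0001, 0.0]],[0, [-2.2, 27.6, -10.3], [-0.1544, -0.0001, 0.0]],
end [ 0.45  -0.075  0.27 ] [-0.0004 -0.0004 -0.0001]
```

>>> send_rows(
  commands=[
    [0,[-2,-12,-38],[-0.154,0,0]],
    [0,[-2,-8,-38],[-0.154,0,0]],
    [0,[-2,-5,-38],[-0.154,0,0]],
    [0,[-2,-1,-38],[-0.154,0,0]],
    [0,[-2,2,-37],[-0.154,0,0]],
    [0,[-2,5,-36],[-0.154,0,0]],
    [0,[-2,8,-35],[-0.154,0,0]],
    [0,[-2,11,-34],[-0.154,0,0]],
    [0,[-2,14,-32],[-0.154,0,0]],
    [0,[-2,17,-30],[-0.154,0,0]],
    [0,[-2,19,-28],[-0.154,0,0]],
    [0,[-2,21,-26],[-0.154,0,0]],
  ],
)

```text
time: 1.6
tool_pos: [0.4508, -0.2581, 0.255]
ee_rot: [-2.816, 1.57, 2.515]
ft_force: [-0.3, 0.3, -0.1]
gripper_width: 0.0856
```

>>> send_rows(
  commands=[
    [0,[-2,23,-23],[-0.154,0,0]],
    [0,[-2,24,-21],[-0.154,0,0]],
    [0,[-2,25,-18],[-0.154,0,0]],
    [0,[-2,26,-16],[-0.154,0,0]],
    [0,[-2,27,-13],[-0.154,0,0]],
    [0,[-2,28,-10],[-0.154,0,0]],
    [0,[0,0,0],[0,0,0]],
    [0,[0,0,0],[0,0,0]],
  ],
)

```text
time: 2.6
tool_pos: [0.4502, -0.0757, 0.2672]
ee_rot: [-2.324, 1.57, -2.36]
ft_force: [0.2, 0.2, -0.8]
gripper_width: 0.0854
```

```bash
python3 - <<'E'
from h import *
im,d,X=grab('wrist'); print(pose().round(4).tolist(), arm.observe()['time'])
hsv=cv2.cvtColor(im,cv2.COLOR_RGB2HSV);H,S=hsv[...,0],hsv[...,1]
m=(H>5)&(H<32)&(S>100)&(abs(X[...,1]+.08)<.05)&(X[...,0]>.56)&(X[...,0]<.63)&(X[...,2]>.13)
v,u=np.nonzero(m); print(len(u)); 
if len(u): print(u.min(),u.max(),v.min(),v.max()); print(X[m].min(0),X[m].max(0))
cv2.imwrite('pics/d.png',cv2.resize(im,(800,600),interpolation=cv2.INTER_CUBIC)[:,:,::-1])
E
```

```text
[[-0.0004, 0.0363, 0.9993, 0.4502], [-0.0001, 0.9993, -0.0363, -0.076], [-1.0, -0.0001, -0.0004, 0.2671], [0.0, 0.0, 0.0, 1.0]] 2.65
297
248 266 302 329
[ 0.57887603 -0.08884359  0.1512784 ] [ 0.60443422 -0.06788058  0.17701266]
```

View pics/d.png

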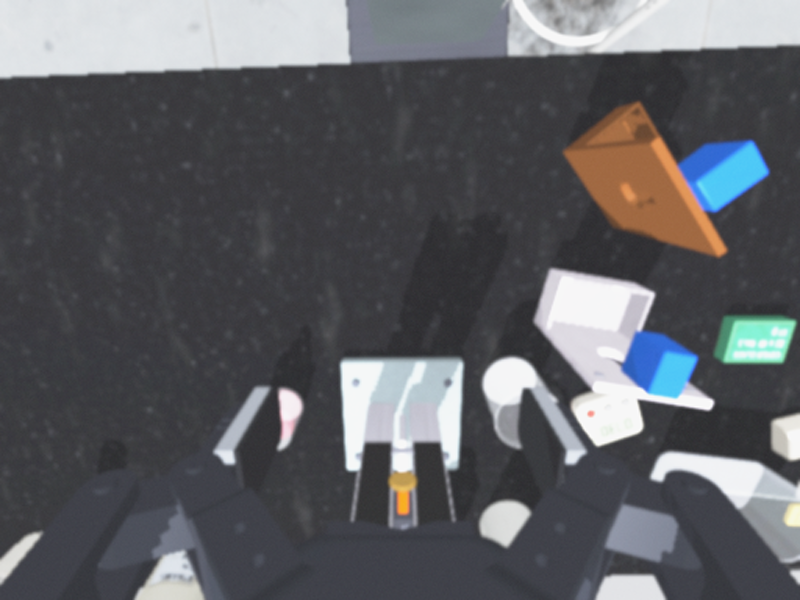

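The picture shows the brass stud head at (402,480), the orange saddle at (402,500), the pad strips on either side, and the white caddy's blue block at (660,365). Next I measure the stud and block from this view.

```bash
python3 - <<'E'
from h import *
a=np.load('wrist.npz'); im,X=a['im'],a['X']; hsv=cv2.cvtColor(im,cv2.COLOR_RGB2HSV);H,S,V=[hsv[...,i].astype(int) for i in range(3)]
m=(H>5)&(H<32)&(S>100)&(abs(X[...,1]+.08)<.05)&(X[...,0]>.56)&(X[...,0]<.63)&(X[...,2]>.13)
for v in range(300,331,2):
    r=np.nonzero(m[v])[0]
    if len(r): u=int(np.median(r)); print(v,r.min(),r.max(),hsv[v,u],X[v,u].round(4),'ymid',X[v,r,1].min().round(4),X[v,r,1].max().round(4))
b=(H>100)&(H<125)&(S>120)&(X[...,1]>.05)&(X[...,0]>.45)&(abs(X[...,2]-.152)<.004)
def rc(n,P):
    r=cv2.minAreaRect((P[:,:2]*1000).astype(np.float32)); print(n,len(P),np.median(P[:,2]).round(4),np.round(r[0],1),np.round(r[1],1),round(r[2],1))
rc('blue',X[b])
p=(S<60)&(abs(X[...,2]-.142)<.003)&(X[...,1]>.04)&(X[...,1]<.18)&(X[...,0]>.5)&(X[...,0]<.56); rc('plate',X[p])
pad=(V<60)&(abs(X[...,1]+.08)<.034)&(X[...,2]>.12)&(X[...,2]<.205)&(X[...,0]>.57)&(X[...,0]<.6); P=X[pad]
P=P[abs(P[:,0]-np.median(P[:,0]))<.004]; c=np.polyfit(P[:,1],P[:,0],1); print('pad n',len(P),'x at y=-.08',np.polyval(c,-.08),'deg',np.degrees(np.arctan(c[0])),'y range',P[:,1].min(),P[:,1].max())
ba=(abs(X[...,2]-.012)<.003)&(abs(X[...,1]+.08)<.09)&(X[...,0]>.54)&(X[...,0]<.66); rc('base(part)',X[ba])
E
```

```text
302 261 261 [ 19 107 179] [ 0.5809 -0.0736  0.1598] ymid -0.0736 -0.0736
304 250 264 [ 20 142 191] [ 0.5803 -0.0782  0.1636] ymid -0.0861 -0.0703
306 249 266 [ 20 143 191] [ 0.5796 -0.0782  0.1676] ymid -0.0872 -0.0681
308 248 266 [ 20 141 190] [ 0.5807 -0.0782  0.1695] ymid -0.0887 -0.068
310 249 266 [ 20 142 199] [ 0.58   -0.0782  0.1733] ymid -0.0875 -0.0682
312 252 263 [ 21 143 230] [ 0.5809 -0.0783  0.1753] ymid -0.0839 -0.0717
314 254 261 [ 19 168 242] [ 0.5852 -0.0784  0.1736] ymid -0.0825 -0.0741
316 254 261 [ 19 212 247] [ 0.5865 -0.0785  0.1751] ymid -0.0825 -0.0742
318 254 261 [ 20 221 247] [ 0.5901 -0.0786  0.1743] ymid -0.0824 -0.0742
320 254 261 [ 20 221 247] [ 0.5939 -0.0787  0.1732] ymid -0.0825 -0.0743
322 254 261 [ 20 217 247] [ 0.595  -0.0787  0.1749] ymid -0.0824 -0.0743
324 254 261 [ 20 219 247] [ 0.5982 -0.0788  0.1745] ymid -0.0824 -0.0744
326 254 261 [ 20 220 247] [ 0.6015 -0.0789  0.1741] ymid -0.0824 -0.0745
328 254 260 [ 13 175 238] [ 0.6033 -0.079   0.1752] ymid -0.0824 -0.0756
blue 216 0.1512 [510.7 112. ] [24.9 34.2] 77.9
plate 362 0.1422 [532.1 107.4] [90.8  8. ] 78.1
pad n 1573 x at y=-.08 0.5874697098384568 deg 1.6670148350922507 y range -0.10869011925034108 -0.04781175486283186
base(part) 2832 0.0122 [611.6 -67.1] [153.2 100.4] 88.5
```

```bash
python3 -c "
from h import *
G=goal(.5115,.111,.22,-12); C=rows(G,7); G2=goal(.5115,.111,.115,-12); rows(G2,4,P=C)"
```

```text
[0, [6.7, 27.0, 7.8], [0.0247, -0.0001, 0.0]],[0, [6.8, 27.2, 7.1], [0.0247, -0.0001, 0.0]],[0, [6.7, 27.4, 6.5], [0.0247, -0.0001, 0.0]],[0, [6.7, 27.5, 5.7], [0.0247, -0.0001, 0.0]],[0, [6.7, 27.6, 5.1], [0.0247, -0.0001, 0.0]],[0, [6.8, 27.8, 4.4], [0.0247, -0.0001, 0.0]],[0, [6.7, 27.9, 3.7], [0.0247, -0.0001, 0.0]],
end [0.5115 0.111  0.22  ] [0.0003 0.0003 0.0001]
[0, [26.2, -0.0, -0.0], [0.0001, 0.0001, 0.0]],[0, [26.3, -0.0, -0.0], [0.0001, 0.0001, 0.0]],[0, [26.2, -0.0, -0.0], [0.0001, 0.0001, 0.0]],[0, [26.3, -0.0, -0.0], [0.0001, 0.0001, 0.0]],
end [0.5115 0.111  0.115 ] [-0.0001 -0.0001  0.0001]
```

>>> send_rows(
  commands=[
    [0,[7,27,8],[0.0247,0,0]],
    [0,[7,27,7],[0.0247,0,0]],
    [0,[7,27.5,6.5],[0.0247,0,0]],
    [0,[7,27.5,6],[0.0247,0,0]],
    [0,[7,27.5,5],[0.0247,0,0]],
    [0,[6,28,4],[0.0247,0,0]],
    [0,[6,28,4],[0.0247,0,0]],
    [0,[0,0,0],[0,0,0]],
    [0,[0,0,0],[0,0,0]],
  ],
)

```text
time: 3.78
tool_pos: [0.5115, 0.1109, 0.22]
ee_rot: [-2.736, 1.57, -2.944]
ft_force: [-0.2, 0.2, 0.4]
gripper_width: 0.0853
```

```bash
python3 - <<'E'
from h import *
im,d,X=grab('wrist'); hsv=cv2.cvtColor(im,cv2.COLOR_RGB2HSV);H,S=hsv[...,0],hsv[...,1]
b=(H>100)&(H<125)&(S>120)&(X[...,1]>.05)&(X[...,0]>.45)&(abs(X[...,2]-.152)<.004)
P=X[b]; r=cv2.minAreaRect((P[:,:2]*1000).astype(np.float32)); print(len(P),np.median(P[:,2]),np.round(r[0],1),np.round(r[1],1),r[2])
print(pose().round(4).tolist()); delta(goal(.5115,.111,.115,-12))
E
```

```text
972 0.1523445309367394 [511.3 112.3] [22.9 34.7] 79.05519104003906
[[-0.0004, 0.2072, 0.9783, 0.5116], [-0.0003, 0.9783, -0.2072, 0.1107], [-1.0, -0.0004, -0.0003, 0.2202], [0.0, 0.0, 0.0, 1.0]]
pure-shift (cur tool axes) mm [ 1.052e+02  3.000e-01 -1.000e-01] | in goal axes [ 1.052e+02  3.000e-01 -1.000e-01] turn [ 0.0007 -0.0003  0.0004]
```

>>> send_rows(
  commands=[
    [0,[30,0.5,0],[0,0,0]],
    [0,[30,0,0],[0,0,0]],
    [0,[25,0,0],[0,0,0]],
    [0,[20,0,0],[0,0,0]],
    [0,[0,0,0],[0,0,0]],
    [0.5,[0,0,0],[0,0,0]],
    [1,[0,0,0],[0,0,0]],
    [1,[0,0,0],[0,0,0]],
    [1,[0,0,0],[0,0,0]],
    [1,[0,0,0],[0,0,0]],
    [1,[0,0,0],[0,0,0]],
    [1,[0,0,0],[0,0,0]],
  ],
  newtons=70,
)

```text
time: 5.32
tool_pos: [0.5118, 0.1125, 0.1159]
ee_rot: [-0.253, 1.57, -0.46]
ft_force: [-0.9, -2.3, 5.8]
gripper_width: 0.0229
```

```bash
python3 -c "
from h import *
P=pose(); G=P.copy(); G[2,3]+=.0885; C=rows(G,3,g=1); G2=goal(.522,-.0795,.2045,-1.6); rows(G2,8,g=1,P=C)"
```

```text
[1, [-29.5, -0.0, 0.0], [0.0, 0.0, 0.0]],[1, [-29.5, -0.0, 0.0], [0.0, 0.0, 0.0]],[1, [-29.5, -0.0, 0.1], [0.0, 0.0, 0.0]],
end [0.5119 0.1125 0.2044] [0. 0. 0.]
[1, [-0.0, -23.2, 6.2], [-0.0224, 0.0001, 0.0]],[1, [-0.0, -23.4, 5.6], [-0.0224, 0.0001, 0.0]],[1, [-0.0, -23.5, 5.1], [-0.0224, 0.0001, 0.0]],[1, [-0.0, -23.6, 4.6], [-0.0224, 0.0001, 0.0]],[1, [-0.0, -23.7, 4.1], [-0.0224, 0.0001, 0.0]],[1, [-0.1, -23.7, 3.5], [-0.0224, 0.0001, 0.0]],[1, [0.0, -23.9, 3.0], [-0.0224, 0.0001, 0.0]],[1, [0.0, -23.9, 2.5], [-0.0224, 0.0001, 0.0]],
end [ 0.522  -0.0795  0.2045] [ 0.0002 -0.0001  0.0002]
```

>>> send_rows(
  commands=[
    [1,[-29.5,0,0],[0,0,0]],
    [1,[-29.5,0,0],[0,0,0]],
    [1,[-29.5,0,0],[0,0,0]],
    [1,[0,-23,6],[-0.0224,0,0]],
    [1,[0,-23.5,6],[-0.0224,0,0]],
    [1,[0,-23.5,5],[-0.0224,0,0]],
    [1,[0,-23.5,5],[-0.0224,0,0]],
    [1,[0,-24,4],[-0.0224,0,0]],
    [1,[0,-24,3.5],[-0.0224,0,0]],
    [1,[0,-24,3],[-0.0224,0,0]],
    [1,[0,-24,2],[-0.0224,0,0]],
    [1,[0,0,0],[0,0,0]],
  ],
)

```text
time: 6.82
tool_pos: [0.521, -0.0821, 0.2032]
ee_rot: [-3.056, 1.57, -3.087]
ft_force: [-0.3, 0.6, -1.9]
gripper_width: 0.0232
```

```bash
cat > look.py <<'E'
from h import *
im,d,X=grab('wrist'); P=pose(); print(P.round(4).tolist(), arm.observe()['ft_force'].round(2),arm.observe()['time'])
im2,d2,X2=grab('side')
cv2.imwrite('pics/e.png',np.hstack([cv2.resize(im[150:384,130:386],(420,384)),cv2.resize(im2[130:300,200:380],(380,384),interpolation=cv2.INTER_CUBIC)])[:,:,::-1])
E
python3 look.py
```

```text
[[-0.0009, 0.0292, 0.9996, 0.5212], [0.0006, 0.9996, -0.0292, -0.0804], [-1.0, 0.0005, -0.0009, 0.2033], [0.0, 0.0, 0.0, 1.0]] [ 0.05  0.14 -2.14] 6.875
```

View pics/e.png

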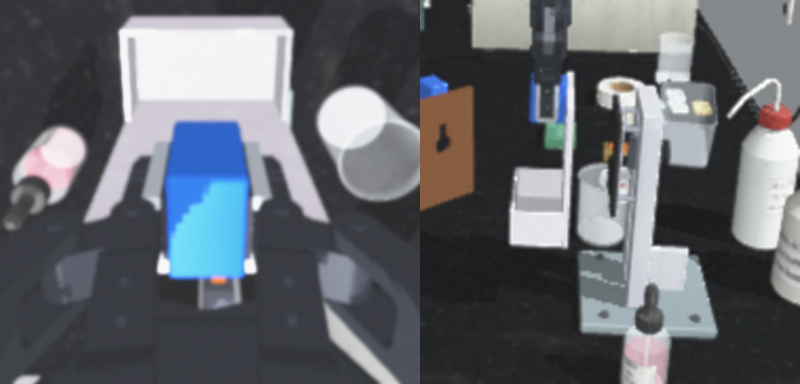

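Left, the wrist view: block at (205,200) between the fingers, with the orange saddle just visible at (218,281). Right, the side view: the caddy hangs upright, plate facing the pad and saddle. Now I measure the held caddy against the stud in the same cameras.

```bash
python3 - <<'E'
from h import *
grab('top')
def rc(n,P):
    if len(P)<5: print(n,len(P)); return
    r=cv2.minAreaRect((P[:,:2]*1000).astype(np.float32)); print(n,len(P),'z',np.median(P[:,2]).round(4),np.round(r[0],1),np.round(r[1],1),round(r[2],1))
for n in('wrist','top'):
    a=np.load(n+'.npz'); im,X=a['im'],a['X']; hsv=cv2.cvtColor(im,cv2.COLOR_RGB2HSV);H,S,V=[hsv[...,i].astype(int) for i in range(3)]
    near=(abs(X[...,1]+.08)<.06)&(X[...,0]>.44)&(X[...,0]<.66)
    B=near&(H>100)&(H<125)&(S>120)
    print(n,'blue z pct',np.percentile(X[B][:,2],[5,50,95]).round(4)); rc(' bluetop',X[B&(X[...,2]>.23)])
    rc(' orange',X[near&(H>5)&(H<25)&(S>120)&(X[...,2]>.14)&(X[...,0]>.57)])
    w=near&(S<50)&(V>120)&(X[...,0]<.565); P=X[w&(X[...,2]>.12)&(X[...,2]<.24)]; print(' plate pts',len(P))
    rc(' binrim',X[w&(abs(X[...,2]-.124)<.004)]); rc(' platetop',X[w&(abs(X[...,2]-.23)<.004)])
    f=P[(P[:,2]<.19)&(P[:,2]>.13)]
    if len(f)>20:
        A=np.c_[f[:,1:],np.ones(len(f))]; c=np.linalg.lstsq(A,f[:,0],rcond=None)[0]; print(' plate face fit dx/dy,dx/dz',c[:2].round(4),'y',f[:,1].min().round(4),f[:,1].max().round(4),len(f), 'x at key',c@[-.08,.166,1])
a=np.load('side.npz'); im,X=a['im'],a['X']; hsv=cv2.cvtColor(im,cv2.COLOR_RGB2HSV);H,S,V=[hsv[...,i].astype(int) for i in range(3)]
near=(abs(X[...,1]+.08)<.06)&(X[...,0]>.44)&(X[...,0]<.66)
w=near&(S<50)&(V>110)&(X[...,0]<.565)&(X[...,2]>.06)&(X[...,2]<.25)
P=X[w]; print('side white',len(P),P.min(0),P.max(0))
for z in np.arange(.13,.235,.02):
    q=P[abs(P[:,2]-z)<.01]; print(z.round(2),len(q),np.percentile(q[:,0],[2,98]).round(4) if len(q) else '')
B=near&(H>100)&(H<125)&(S>120); print('side blue',X[B].min(0),X[B].max(0))
E
```

```text
wrist blue z pct [0.2066 0.2354 0.2404]
 bluetop 1566 z 0.2392 [521.6 -81.8] [25.2 36.8] 87.6
 orange 23 z 0.1747 [603.4 -78.1] [6.2 2.4] 74.6
 plate pts 4095
 binrim 1080 z 0.1234 [513.7 -81.9] [90.2 53.1] 88.2
 platetop 255 z 0.2299 [527.5 -81.9] [50.5 37.8] 88.4
 plate face fit dx/dy,dx/dz [0.0308 0.0038] y -0.1278 -0.0375 1588 x at key 0.539850018675617Traceback (most recent call last):
  File "<stdin>", line 10, in <module>
    return _quantile_unchecked(
        a, q, axis, out, overwrite_input, method, keepdims, weights)
    return _ureduce(a,
                    func=_quantile_ureduce_func,
    ...<5 lines>...
                    overwrite_input=overwrite_input,
                    method=method)
    r = func(a, **kwargs)
    result = _quantile(arr,
                       quantiles=q,
    ...<2 lines>...
                       out=out,
                       weights=wgt)
    slices_having_nans = np.isnan(arr[-1, ...])
                                  ~~~^^^^^^^^^
IndexError: index -1 is out of bounds for axis 0 with size 0
```

>>> send_rows(
  commands=[
    [1,[0,2,0],[0,0,0]],
    [1,[0,0,0],[0,0,0]],
    [1,[0,0,0],[0,0,0]],
    [1,[0,0,0],[0,0,0]],
  ],
)

```text
time: 7.48
tool_pos: [0.5216, -0.078, 0.2038]
ee_rot: [2.827, 1.571, 2.8]
ft_force: [-0.2, 0.3, -2.7]
gripper_width: 0.0228
```

```bash
cat > rel.py <<'E'
from h import *
P=pose(); im,d,X=grab('wrist'); print('tool',P[:3,3].round(4))
hsv=cv2.cvtColor(im,cv2.COLOR_RGB2HSV);H,S,V=[hsv[...,i].astype(int) for i in range(3)]
near=(abs(X[...,1]+.08)<.06)&(X[...,0]>.44)&(X[...,0]<.66)
r=lambda m:cv2.minAreaRect((X[m][:,:2]*1000).astype(np.float32))
b=r(near&(H>100)&(H<125)&(S>120)&(X[...,2]>.23)); rim=r(near&(S<50)&(V>120)&(X[...,0]<.565)&(abs(X[...,2]-.124)<.004))
o=near&(H>5)&(H<25)&(S>120)&(X[...,2]>.14)&(X[...,0]>.57)
pad=(V<60)&(abs(X[...,1]+.08)<.045)&(X[...,2]>.12)&(X[...,2]<.22)&(X[...,0]>.575)&(X[...,0]<.62)
print('block',np.round(b[0],1),b[2],'rim',np.round(rim[0],1),rim[2],'orange',X[o].mean(0).round(4),X[o].min(0).round(4),X[o].max(0).round(4),'z block',np.median(X[near&(H>100)&(H<125)&(S>120)&(X[...,2]>.23)][:,2]))
E
python3 rel.py
python3 - <<'E'
from h import *
im,d,X=grab('top'); hsv=cv2.cvtColor(im,cv2.COLOR_RGB2HSV);H,S,V=[hsv[...,i].astype(int) for i in range(3)]
near=(abs(X[...,1]+.08)<.1)&(X[...,0]>.4)&(X[...,0]<.66)
for n,m in(('rim',near&(abs(X[...,2]-.124)<.006)&(X[...,0]<.565)),('coltop',near&(abs(X[...,2]-.2197)<.003)&(X[...,0]>.6)),('platetop',near&(abs(X[...,2]-.2295)<.005)&(X[...,0]<.565)&(X[...,0]>.535)&(S<60)&(V>120)),('padtop',near&(abs(X[...,2]-.212)<.003)&(X[...,0]>.585)&(X[...,0]<.6))):
    if m.sum()>4:
        r=cv2.minAreaRect((X[m][:,:2]*1000).astype(np.float32)); print(n,m.sum(),np.round(r[0],1),np.round(r[1],1),r[2],X[m].min(0).round(4),X[m].max(0).round(4))
E
```

```text
tool [ 0.5216 -0.078   0.2038]
block [522.3 -77.8] 87.13024139404297 rim [514.4 -77.8] 88.33675384521484 orange [ 0.6035 -0.0777  0.1757] [ 0.6035 -0.0777  0.1757] [ 0.6035 -0.0777  0.1757] z block 0.23986185694997347
rim 35 [500.6 -39.8] [35.  16.6] 32.709747314453125 [ 0.4897 -0.0553  0.1181] [ 0.5198 -0.034   0.1268]
coltop 20 [623.2 -46.9] [ 7.3 17.6] 87.22240447998047 [ 0.6146 -0.051   0.2179] [ 0.632  -0.0432  0.2214]
platetop 10 [545.1 -40.8] [9.9 2.7] 88.43482971191406 [ 0.5437 -0.0457  0.2282] [ 0.5465 -0.0358  0.2317]
```

>>> send_rows(
  commands=[
    [1,[0,1.5,7],[0,0,0]],
    [1,[0,0,7],[0,0,0]],
    [1,[0,0,7],[0,0,0]],
    [1,[0,0,5],[0,0,0]],
    [1,[0,0,3],[0,0,0]],
    [1,[0,0,2],[0,0,0]],
    [1,[0,0,1],[0,0,0]],
    [1,[0,0,0],[0,0,0]],
    [1,[0,0,0],[0,0,0]],
  ],
)

```text
time: 8.7
tool_pos: [0.5535, -0.0774, 0.2039]
ee_rot: [-1.47, 1.571, -1.498]
ft_force: [-0.4, 0.3, -1.8]
gripper_width: 0.0233
```

```bash
python3 - <<'E'
from h import *
s=arm.observe(); print(pose().round(4).tolist(),s['ft_force'].round(2),s['wrist_torque'].round(3))
E
```

```text
[[0.0, 0.0276, 0.9996, 0.5535], [-0.0001, 0.9996, -0.0276, -0.0774], [-1.0, -0.0001, 0.0, 0.2039], [0.0, 0.0, 0.0, 1.0]] [-0.43  0.32 -1.79] [ 0.02  -0.029 -0.031]
```

>>> send_rows(
  commands=[
    [1,[0,0,1],[0,0,0]],
    [1,[0,0,1],[0,0,0]],
    [1,[0,0,0],[0,0,0]],
  ],
)

```text
time: 9.07
tool_pos: [0.5557, -0.0774, 0.2038]
ee_rot: [1.648, 1.571, 1.621]
ft_force: [0.3, 0.0, -2.4]
gripper_width: 0.0231
```

>>> send_rows(
  commands=[
    [1,[0,0,1],[0,0,0]],
    [1,[0,0,0.5],[0,0,0]],
    [1,[0,0,0],[0,0,0]],
  ],
)

```text
time: 9.45
tool_pos: [0.5571, -0.0774, 0.2038]
ee_rot: [1.612, 1.571, 1.585]
ft_force: [-0.3, 0.6, -2.4]
gripper_width: 0.0232
```

>>> send_rows(
  commands=[
    [1,[0,0,1],[0,0,0]],
    [1,[0,0,1],[0,0,0]],
    [1,[0,0,0],[0,0,0]],
  ],
)

```text
time: 9.82
tool_pos: [0.5592, -0.0775, 0.2038]
ee_rot: [1.175, 1.571, 1.147]
ft_force: [-0.2, -0.1, -1.6]
gripper_width: 0.023
```

>>> send_rows(
  commands=[
    [1,[0,0,1],[0,0,0]],
    [1,[0,0,0.5],[0,0,0]],
    [1,[0,0,0],[0,0,0]],
  ],
)

```text
time: 10.2
tool_pos: [0.5606, -0.0775, 0.2038]
ee_rot: [1.544, 1.571, 1.516]
ft_force: [-0.5, 0.4, -2.2]
gripper_width: 0.0234
```

>>> send_rows(
  commands=[
    [1,[0,0,1],[0,0,0]],
    [1,[0,0,0],[0,0,0]],
    [1,[0,0,0],[0,0,0]],
  ],
)

```text
time: 10.58
tool_pos: [0.5616, -0.0776, 0.2038]
ee_rot: [2.441, 1.571, 2.414]
ft_force: [0.9, -0.2, -2.2]
gripper_width: 0.0231
```

>>> send_rows(
  commands=[
    [1,[0,0,1],[0,0,0]],
    [1,[0,0,0],[0,0,0]],
    [1,[0,0,0],[0,0,0]],
  ],
)

```text
time: 10.95
tool_pos: [0.5626, -0.0776, 0.2038]
ee_rot: [1.931, 1.571, 1.904]
ft_force: [0.4, -1.0, -2.1]
gripper_width: 0.023
```

>>> send_rows(
  commands=[
    [1,[0,0,1],[0,0,0]],
    [1,[0,0,0],[0,0,0]],
    [1,[0,0,0],[0,0,0]],
  ],
)

```text
time: 11.32
tool_pos: [0.5633, -0.0776, 0.2038]
ee_rot: [-3.129, 1.57, 3.127]
ft_force: [-3.4, 0.7, -0.7]
gripper_width: 0.0231
```

```bash
python3 - <<'E'
from h import *
s=arm.observe(); print(pose()[:3,3],s['ft_force'].round(2),s['wrist_torque'].round(3),s['time'])
im,d,X=grab('side'); i2,_,_=grab('wrist')
cv2.imwrite('pics/f.png',np.hstack([cv2.resize(i2[200:384,150:366],(400,384)),cv2.resize(im[140:270,230:350],(400,433),interpolation=cv2.INTER_CUBIC)[:384]])[:,:,::-1])
E
```

```text
[ 0.5633308  -0.077641    0.20379492] [-3.43  0.71 -0.65] [ 0.028  0.735 -0.095] 11.325
```

View pics/f.png

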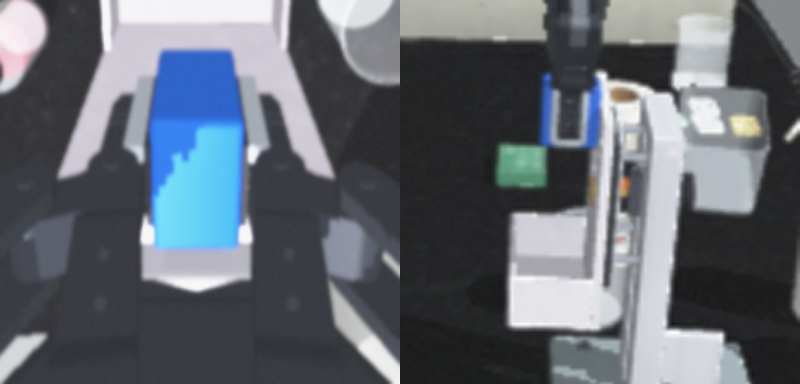

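The side crop shows the plate just against the black pad strip (612,190), with a sliver of brass showing at the plate's front (592,190), so the head is inside the hole. First contact (-3.4 N) came at TCP x of about 0.563. I'll press about 5 mm more.

>>> send_rows(
  commands=[
    [1,[0,0,1],[0,0,0]],
    [1,[0,0,1],[0,0,0]],
    [1,[0,0,0.5],[0,0,0]],
    [1,[0,0,0],[0,0,0]],
    [1,[0,0,0],[0,0,0]],
  ],
)

```text
time: 12.05
tool_pos: [0.5658, -0.0777, 0.2038]
ee_rot: [3.116, 1.57, 3.088]
ft_force: [-6.4, 0.5, 0.6]
gripper_width: 0.0232
```

>>> send_rows(
  commands=[
    [1,[0,0,1],[0,0,0]],
    [1,[0,0,1],[0,0,0]],
    [1,[0,0,0.5],[0,0,0]],
    [1,[0,0,0],[0,0,0]],
    [1,[0,0,0],[0,0,0]],
  ],
)

```text
time: 12.68
tool_pos: [0.5679, -0.0777, 0.2038]
ee_rot: [-3.109, 1.569, -3.137]
ft_force: [-8.6, -0.1, 2.4]
gripper_width: 0.0232
```

```bash
python3 - <<'E'
from h import *
s=arm.observe(); print(pose().round(4).tolist(),s['ft_force'].round(2),s['wrist_torque'].round(3),s['time'])
E
```

```text
[[-0.0017, 0.0276, 0.9996, 0.5679], [-0.0, 0.9996, -0.0276, -0.0777], [-1.0, -0.0001, -0.0017, 0.2038], [0.0, 0.0, 0.0, 1.0]] [-8.61 -0.14  2.44] [ 0.055  1.583 -0.06 ] 12.675
```

>>> send_rows(
  commands=[
    [1,[1,0,0.3],[0,0,0]],
    [1,[2,0,0],[0,0,0]],
    [1,[2,0,0],[0,0,0]],
    [1,[1,0,0],[0,0,0]],
    [1,[0,0,0],[0,0,0]],
  ],
)

```text
time: 13.3
tool_pos: [0.5681, -0.078, 0.1976]
ee_rot: [-2.997, 1.569, -3.024]
ft_force: [-7.9, 0.7, 1.2]
gripper_width: 0.0233
```

```bash
cat > st.py <<'E'
from h import *
s=arm.observe(); print(pose().round(4).tolist(),s['ft_force'].round(2),s['wrist_torque'].round(3),s['time'])
E
python3 st.py
```

```text
[[-0.002, 0.0277, 0.9996, 0.5681], [-0.0002, 0.9996, -0.0277, -0.078], [-1.0, -0.0003, -0.002, 0.1976], [0.0, 0.0, 0.0, 1.0]] [-7.89  0.7   1.24] [-0.015  1.66  -0.098] 13.3
```

>>> send_rows(
  commands=[
    [1,[2,0,0],[0,0,0]],
    [1,[3,0,0],[0,0,0]],
    [1,[3,0,0],[0,0,0]],
    [1,[2,0,0],[0,0,0]],
    [1,[0,0,0],[0,0,0]],
    [1,[0,0,0],[0,0,0]],
  ],
)

```text
time: 14.05
tool_pos: [0.568, -0.0779, 0.1875]
ee_rot: [-3.055, 1.569, -3.082]
ft_force: [-7.9, 0.3, 0.4]
gripper_width: 0.0233
```

>>> send_rows(
  commands=[
    [1,[1,0,0],[0,0,0]],
    [1,[0,0,0],[0,0,0]],
    [1,[0,0,0],[0,0,0]],
  ],
)

```text
time: 14.42
tool_pos: [0.5681, -0.078, 0.1867]
ee_rot: [-3.004, 1.569, -3.032]
ft_force: [-7.7, 0.2, 2.4]
gripper_width: 0.0232
```

>>> send_rows(
  commands=[
    [1,[1,0,0],[0,0,0]],
    [1,[0,0,0],[0,0,0]],
    [1,[0,0,0],[0,0,0]],
  ],
)

```text
time: 14.8
tool_pos: [0.5681, -0.078, 0.1857]
ee_rot: [-2.992, 1.569, -3.02]
ft_force: [-8.3, 0.1, 1.7]
gripper_width: 0.0234
```

>>> send_rows(
  commands=[
    [1,[1,0,0],[0,0,0]],
    [1,[0,0,0],[0,0,0]],
    [1,[0,0,0],[0,0,0]],
  ],
)

```text
time: 15.18
tool_pos: [0.5681, -0.078, 0.1847]
ee_rot: [-2.991, 1.569, -3.019]
ft_force: [-8.6, -0.3, 2.0]
gripper_width: 0.0231
```

>>> send_rows(
  commands=[
    [1,[1,0,0],[0,0,0]],
    [1,[0,0,0],[0,0,0]],
    [1,[0,0,0],[0,0,0]],
  ],
)

```text
time: 15.55
tool_pos: [0.5682, -0.0779, 0.1838]
ee_rot: [-2.963, 1.569, -2.99]
ft_force: [-8.4, 0.5, 2.5]
gripper_width: 0.0231
```

```bash
python3 st.py
```

```text
[[-0.0015, 0.0277, 0.9996, 0.5682], [-0.0002, 0.9996, -0.0277, -0.0779], [-1.0, -0.0003, -0.0015, 0.1838], [0.0, 0.0, 0.0, 1.0]] [-8.43  0.53  2.53] [-0.022  1.544 -0.101] 15.55
```

>>> send_rows(
  commands=[
    [1,[1,0,0],[0,0,0]],
    [1,[0,0,0],[0,0,0]],
    [1,[0,0,0],[0,0,0]],
  ],
)

```text
time: 15.92
tool_pos: [0.5683, -0.078, 0.183]
ee_rot: [-2.868, 1.569, -2.895]
ft_force: [-8.5, -0.2, 3.2]
gripper_width: 0.0233
```

```bash
python3 st.py
```

```text
[[-0.0014, 0.0278, 0.9996, 0.5683], [-0.0004, 0.9996, -0.0278, -0.078], [-1.0, -0.0004, -0.0014, 0.183], [0.0, 0.0, 0.0, 1.0]] [-8.54 -0.2   3.17] [ 0.004  1.607 -0.071] 15.925
```

>>> send_rows(
  commands=[
    [1,[1,0,0],[0,0,0]],
    [1,[0,0,0],[0,0,0]],
    [1,[0,0,0],[0,0,0]],
  ],
)

```text
time: 16.3
tool_pos: [0.5683, -0.078, 0.1821]
ee_rot: [-2.786, 1.569, -2.814]
ft_force: [-9.1, 0.6, 4.3]
gripper_width: 0.0231
```

```bash
python3 st.py
```

```text
[[-0.0013, 0.0278, 0.9996, 0.5683], [-0.0005, 0.9996, -0.0278, -0.078], [-1.0, -0.0005, -0.0013, 0.1821], [0.0, 0.0, 0.0, 1.0]] [-9.12  0.56  4.31] [ 0.01   1.777 -0.126] 16.3
```

>>> send_rows(
  commands=[
    [1,[1,0,0],[0,0,0]],
    [1,[0,0,0],[0,0,0]],
    [1,[0,0,0],[0,0,0]],
  ],
)

```text
time: 16.68
tool_pos: [0.5683, -0.0779, 0.1813]
ee_rot: [-2.773, 1.569, -2.801]
ft_force: [-9.6, 0.6, 6.3]
gripper_width: 0.0234
```

```bash
python3 - <<'E'
from h import *
s=arm.observe(); print(pose().round(4).tolist(),s['ft_force'].round(2),s['time'])
im,d,X=grab('wrist'); hsv=cv2.cvtColor(im,cv2.COLOR_RGB2HSV);H,S,V=[hsv[...,i].astype(int) for i in range(3)]
b=(H>100)&(H<125)&(S>120)&(abs(X[...,1]+.08)<.03)&(X[...,2]>.17); z=X[b][:,2]; print('blue z hist',np.histogram(z,np.arange(.195,.23,.002)))
t=b&(abs(X[...,2]-np.percentile(z,85))<.004); r=cv2.minAreaRect((X[t][:,:2]*1000).astype(np.float32)); print(np.median(X[t][:,2]),r)
s2,d2,X2=grab('side'); h2=cv2.cvtColor(s2,cv2.COLOR_RGB2HSV)
m=(h2[...,0]>5)&(h2[...,0]<25)&(h2[...,1]>120)&(abs(X2[...,1]+.08)<.06)&(X2[...,0]>.56)&(X2[...,0]<.63)
for v,u in zip(*np.nonzero(m)): print(u,v,s2[v,u],X2[v,u].round(4))
cv2.imwrite('pics/g.png',cv2.resize(s2[150:250,240:340],(600,600),interpolation=cv2.INTER_CUBIC)[:,:,::-1])
E
```

```text
[[-0.0013, 0.0278, 0.9996, 0.5683], [-0.0005, 0.9996, -0.0278, -0.0779], [-1.0, -0.0005, -0.0013, 0.1813], [0.0, 0.0, 0.0, 1.0]] [-9.56  0.55  6.26] 16.675
blue z hist (array([ 84,  77,  79,  85,  88,  82, 106, 111, 118, 118, 249, 915,  33,
         0,   0,   0,   0]), array([0.195, 0.197, 0.199, 0.201, 0.203, 0.205, 0.207, 0.209, 0.211,
       0.213, 0.215, 0.217, 0.219, 0.221, 0.223, 0.225, 0.227, 0.229]))
0.21755818372929667 ((568.9942016601562, -77.67890930175781), (24.14142417907715, 37.00164794921875), 88.0435562133789)
289 195 [162 118  76] [ 0.5852 -0.0834  0.1718]
290 195 [200 128  94] [ 0.5872 -0.0841  0.1722]
289 196 [162 122  78] [ 0.5852 -0.0847  0.17  ]
290 196 [183 127  95] [ 0.5875 -0.0827  0.1691]
```

View pics/g.png

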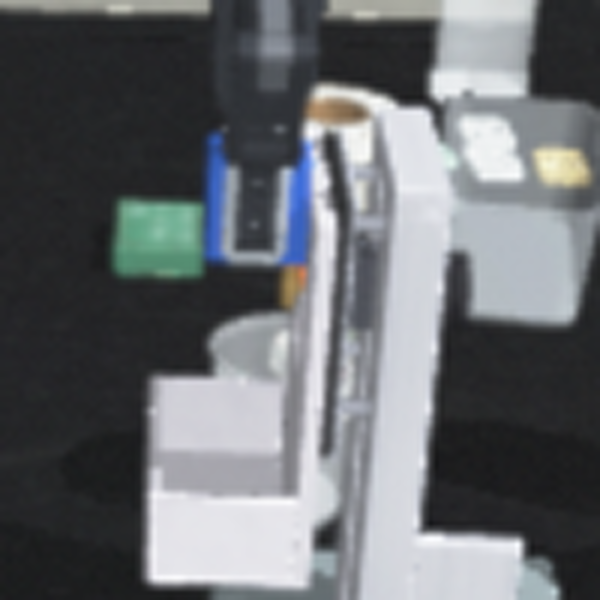

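The brass head now stands in front of the plate (292,285), behind the blue block. The grip hasn't slipped: block top minus TCP is 36.3 mm, against 36.1 before. The saddle reads about 2.2 mm by force and 3.3 mm by travel, so I'll go 0.8 mm further and then release.

>>> send_rows(
  commands=[
    [1,[0.8,0,0],[0,0,0]],
    [1,[0,0,0],[0,0,0]],
    [1,[0,0,0],[0,0,0]],
  ],
)

```text
time: 17.15
tool_pos: [0.5683, -0.078, 0.1807]
ee_rot: [-2.641, 1.57, -2.669]
ft_force: [-9.9, -0.0, 8.1]
gripper_width: 0.0232
```

```bash
python3 st.py
```

```text
[[-0.0011, 0.0278, 0.9996, 0.5683], [-0.0006, 0.9996, -0.0278, -0.078], [-1.0, -0.0006, -0.0011, 0.1807], [0.0, 0.0, 0.0, 1.0]] [-9.89 -0.01  8.06] [-0.024  2.003 -0.092] 17.15
```

>>> send_rows(
  commands=[
    [0,[0,0,0],[0,0,0]],
    [0,[0,0,0],[0,0,0]],
    [0,[0,0,0],[0,0,0]],
    [0,[0,0,0],[0,0,0]],
    [0,[0,0,0],[0,0,0]],
    [0,[0,0,0],[0,0,0]],
  ],
)

```text
time: 17.9
tool_pos: [0.5689, -0.0778, 0.18]
ee_rot: [1.433, 1.571, 1.406]
ft_force: [-0.7, 0.2, 0.8]
gripper_width: 0.0854
```

```bash
cat > chk.py <<'E'
from h import *
import sys
s=arm.observe(); print(pose()[:3,3].round(4),s['ft_force'].round(2),s['time'])
im,d,X=grab('wrist'); hsv=cv2.cvtColor(im,cv2.COLOR_RGB2HSV);H,S,V=[hsv[...,i].astype(int) for i in range(3)]
near=(abs(X[...,1]+.08)<.06)&(X[...,0]>.44)&(X[...,0]<.66)
b=near&(H>100)&(H<125)&(S>120)&(X[...,2]>.17); z=X[b][:,2]
t=b&(abs(X[...,2]-np.percentile(z,85))<.004); r=cv2.minAreaRect((X[t][:,:2]*1000).astype(np.float32)); print('block top',np.median(X[t][:,2]),r)
f=X[near&(S<50)&(V>120)&(X[...,0]>.565)&(X[...,0]<.6)&(X[...,2]<.17)&(X[...,2]>.115)]
if len(f)>20:
    c=np.linalg.lstsq(np.c_[f[:,1:],np.ones(len(f))],f[:,0],rcond=None)[0]; print('plate tilt',c[:2],len(f))
s2,_,_=grab('side'); cv2.imwrite(sys.argv[1],np.hstack([cv2.resize(im,(400,300)),cv2.resize(s2[130:280,210:360],(400,400),interpolation=cv2.INTER_CUBIC)[:300]])[:,:,::-1])
E
python3 chk.py pics/h.png
```

```text
[ 0.5689 -0.0778  0.18  ] [-0.73  0.17  0.81] 17.9
block top 0.21769123525665945 ((566.0621948242188, -77.42731475830078), (23.552352905273438, 36.24161911010742), 88.700439453125)
plate tilt [0.02876016 0.00188271] 2534
```

View pics/h.png

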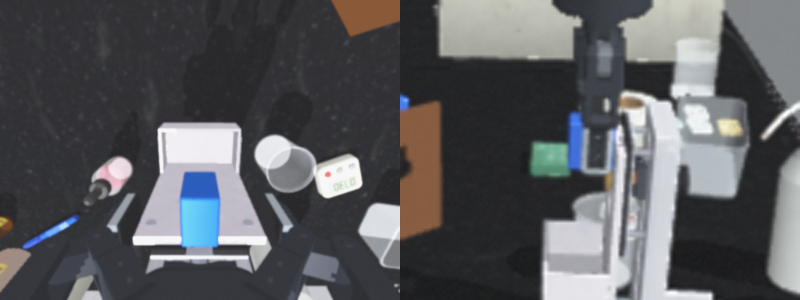

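The fingers are clear, and the caddy sits upright with its block top at z=0.2177. It came forward about 3 mm, which fits being clamped against the head. Retreating straight up.

>>> send_rows(
  commands=[
    [0,[-15,0,0],[0,0,0]],
    [0,[-25,0,0],[0,0,0]],
    [0,[-30,0,0],[0,0,0]],
    [0,[-30,0,-5],[0,0,0]],
    [0,[0,0,-30],[0,0,0]],
    [0,[0,0,-30],[0,0,0]],
    [0,[0,0,-30],[0,0,0]],
    [0,[0,0,0],[0,0,0]],
    [0,[0,0,0],[0,0,0]],
    [0,[0,0,0],[0,0,0]],
  ],
)

```text
time: 19.25
tool_pos: [0.4746, -0.075, 0.2802]
ee_rot: [1.073, 1.57, 1.046]
ft_force: [-0.8, -0.8, -0.7]
gripper_width: 0.0856
```

```bash
python3 chk.py pics/i.png; python3 - <<'E'
from h import *
a=np.load('wrist.npz'); im,X=a['im'],a['X']; hsv=cv2.cvtColor(im,cv2.COLOR_RGB2HSV);H,S,V=[hsv[...,i].astype(int) for i in range(3)]
near=(abs(X[...,1]+.08)<.06)&(X[...,0]>.5)&(X[...,0]<.63)
m=near&(H>5)&(H<32)&(S>100)&(X[...,2]>.14); print('brass/orange',m.sum(),X[m].min(0) if m.any() else '',X[m].max(0) if m.any() else '')
E
```

```text
[ 0.4746 -0.075   0.2802] [-0.78 -0.8  -0.75] 19.25
block top 0.21625316495614788 ((564.7881469726562, -76.93511962890625), (21.94097328186035, 34.93379592895508), 88.08690643310547)
plate tilt [0.02830577 0.00130283] 1398
brass/orange 0
```

View pics/i.png

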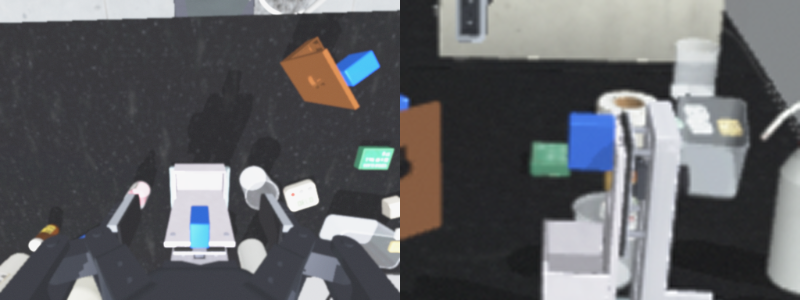

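The caddy hangs upright on its own (block at 200,228 in the wrist view), and the bottle, beaker and green box haven't moved. Handing in.

```bash
python3 -c "
from station import ticket
print(ticket.finish_job())"
```

```text
the job is handed in; nothing more can be done
None
```

The white caddy is hanging on the stud, clamped upright by the pad. The job was handed in at about 19 s of the 69 s allowed, and no verdict was reported.

**What I did**
- I found the stud with the cameras, its centre at z of about 0.166, rather than feeling for it with the caddy. The hole went over the head with no stud force.
- I felt first contact with the pad at -3.4 N, then pressed about 5 mm further, to 8.6 N.
- Still pressing, I slid the caddy down about 23 mm onto the saddle. The vertical force rose to 8.1 N. I then opened the gripper and backed off.

**Last checks**
- **Upright:** plate tilt is about 0.1°.
- **Clamped:** the block came forward about 3 mm on release, which fits the pad holding the plate against the back of the head.
- **Saddle depth:** it was never read directly. Before release I estimated 3.4 mm from the force and 3.9 mm from the travel. The two looks after release put the block top at 0.2177 and 0.2163 m, which means 2.9 to about 4.3 mm. The two looks differ by 1.4 mm, but both are above the 2 mm needed and below the 5.5 mm limit.
- **Pad depth:** the push reached 9.9 N at the deepest point. That would be nearly 7 mm by force, against about 5.3 mm by travel; both are below the 9 mm limit.
- **Other items:** the bottle, beaker and green box looked unmoved in the last picture; I did not re-measure their positions.

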